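Feel for the shuttered well of a dry block with a sensor probe

ROBOT

A 6-joint arm with a two-finger parallel gripper is mounted at the origin on a cart in front of the work surface, level with it; the furniture and walls round the work are solid. World frame = base frame: x ahead of the robot, y to its left, z up, the work surface at z = 0. Lengths are in m, angles in degrees, forces in N, time in s.
With the tool pointing down it reaches from about 0.35 to 0.85 m from the base axis. Payload 8.1 kg.
Tool frame: the origin (TCP) lies at the very end of the fingers, on their centre line; the grasp point (between the pads) lies 19 mm behind it; y points along the fingers, z is the direction in which the jaws open and shut, and the axes are right-handed (so a half turn about y gives the same grasp; the last joint's range is limited). The gripper opens to 93 mm and grips with 3 to 60 N. Pads are 15 mm wide; open, the fingers measure 128 mm over their backs; the gripper's body (75 mm by 188 mm) begins 65 mm behind the grasp point.
Start: joints at [71.54, 7.471, 85.268, -0, 87.261, -4.893], TCP at [0.141, 0.583, 0.183] pointing down, gripper open.
Joint ranges: [-169.43, 169.43], [-51.17, 129.36], [1.28, 143.12], [-76.62, 256.62], [0, 156.53], [-152.29, 152.29]. Speed limits (degrees/s): [136.94, 136.94, 159.86, 180, 180, 180].

INTERFACE

Orientations are given as [roll, pitch, yaw] about the fixed x, y, z axes, in that order (R = Rz(yaw) Ry(pitch) Rx(roll)).
In Python, from bench import ctrl gives the robot as it stands.
- The arm moves only by the shell command python3 -m creep 'ROWS' [FORCE]. ROWS is JSON, a list of rows, each an object of numbers: "x", "y", "z": the shift along the tool's x, y, z in cm; "spin": the turn about the tool's y in degrees; "jaw": the gripper's target within -1 to 1 (shut at 1, half-way at 0, fully open at -1). In form: [{"x": .., "y": .., "z": .., "spin": .., "jaw": ..}, ...]. A call has exactly 5 rows; each row is the pose to reach, as a shift and turn from the pose commanded when the call began, along the tool's axes at that moment; what a row does not reach only later rows make up. A row lasts 1/8 s, in which the tool goes at most 62.5 mm and 10.7 degrees, less where a joint would pass 70% of its speed; a pose out of reach is approached as far as the arm can. A call with a gripper value outside its range is refused whole. The fingers move at their own pace and stop on an object; FORCE is the grip in N (left out, the last holds). Time passes only in rows, so rows that repeat a pose let the fingers close, or fill a call up. It gives the time, the measured TCP pose, the force and the opening at its end, in the units of the state.
- ctrl.state(): the state, without advancing time (a new reading comes with each control period).
- ctrl.get_image(name): name is "side" or "top"; returns (picture, depth): 400x640x3 uint8, blue, green, red; 400x640 float32, m along the optical axis (not along the pixel's ray), 0 where there is no reading.
- ctrl.get_calibration(name): a dict with "camera_matrix" (3x3 intrinsics, pixels), "distortion" ([k1, k2, p1, p2, k3] as OpenCV has them; the pictures are not rectified), "R" (3x3) and "t" (3): a world point X has camera coordinates R X + t. Camera axes: x right, y down, z forward; pixel columns grow to the right and rows downward; lengths in m; the calibration is good to about 2 mm. A picture is of the moment at which its call begins. get_calibration takes no time and is no camera call.
- ctrl.close_job(): hands the job in, once; it reports no verdict.
The state is a dict: "clock": time; "q": joint angles; "joint_vel": joint speeds; "joint_efforts": joint torques, N m; "ee_pos": TCP position; "tool_rot": TCP orientation; "force": force on the tool from outside, world axes, zero at the start; "moment": the same for the moment, N m; "grip_width": opening from 0.0 (shut) to 1.0 (fully open).
Only numpy, scipy, OpenCV 4.12 (cv2) and the standard library are available. Lean on these libraries where they do the work, as an engineer would, in place of code of your own. Each camera call takes 0.05 s, during which the arm holds its last target.

TASK

Take the square-handled sensor probe out of its parking stand and set its round tip down on the floor of the wide entry pocket of the dry block's cover slot. From there slide it along the slot, without lifting it out, until it drops into the well that is hidden under a flush spring shutter somewhere along the slot floor. Leave the probe standing in the well, upright with its collar down on the cover, let go of it, and do not knock over the amber bottle or the beaker.

Things in the scene. Friction and masses are not known exactly. Their poses are not given: they have to be found in the camera images.
- probe_grip (a point): Centre of the probe's upright black handle, a 28 x 28 mm square bar, 56 mm tall. Below it a steel collar 38 mm across, 6 mm thick, then a steel stem 20 mm in diameter, 50 mm long, with a hemispherical tip. Tip 90 mm, collar underside 40 mm below this point. Probe 122 mm long, about 0.3 kg. x, y square to the handle's flats, z up.
- probe_tip (a point): Lowest point of the probe's hemispherical tip, on its axis; z points up along the probe.
- stand: Fixed grey parking stand, 70 mm square (84 mm at the foot), 60 mm tall, right or left of the dry block (on the right, a 66 mm high splash lip of the worktop stands between them). The probe hangs in its middle hole (24 mm) by the collar; lift it straight up 55 mm or more to draw it out. Origin at the centre of its underside.
- block: Dry block: fixed grey box, 240 mm along x, 100 mm along y, 74 mm tall, with an 8 mm thick aluminium cover on top; a slot runs along x in the cover, with the wide entry pocket at its -x end. Origin at the centre of its underside, z up.
- slot_entry (a point): Centre of the entry pocket's floor, 8 mm below the cover's top. x points along the slot to its far end, y across, z up. Pocket 30 mm (x) by 32 mm (y); 15 mm in x from here it narrows by rounded corners to the slot, 22.4 mm wide. The well is a round hole, 23 mm in diameter, over 42 mm deep, on the slot's centre line, anywhere 50 to 90 mm in x from here.
- slot_end (a point): Far end of the slot, on its centre line at floor level, 110 mm from slot_entry, same axes. The well's shutter is flush with the smooth steel slot floor, of the same metal, and yields straight down to about 1 N, so a lightly pressed tip drops in. Home: tip 42 mm below the floor, collar on the cover; its own weight keeps the probe down.
- amber_bottle: Amber bottle with a black cap, 72 mm in diameter and 150 mm tall, loose, standing behind the dry block; a bystander. Origin at the centre of its underside, z up.
- beaker: Clear glass beaker, 88 mm wide and 105 mm tall, loose, standing behind the dry block; a bystander. Origin at the centre of its underside, z up.
Not all that is in view belongs to the job. Leave any brown look-alike of the part that bears probe_grip alone.

How it is judged:
By the outcome, as a careful person would: the job done as asked, in the order asked, and still so for the second after the job is handed in, with the robot touching nothing.
It also fails if it takes over 54 s, if anything falls off the work surface, if the arm or the gripper's body presses on something with over 40 N, if the wrist force passes 120 N, or if a joint passes its speed limit or range.

## Working session

There is one attempt and no reset: what is moved stays moved. The work goes in short steps, Python scripts to look and compute and a shell command to move; the robot and the scene stay as the last step left them, time stands still between calls to the robot, and variables do not carry over. Pictures are saved under pics/ and viewed, and the job is handed in when it is done.

```bash
ls; mkdir -p pics; python3 - <<'E'
from bench import ctrl
import cv2, numpy as np
s=ctrl.state()
for k,v in s.items(): print(k,np.round(v,4))
for n in ("side","top"):
    im,d=ctrl.get_image(n); cv2.imwrite(f"pics/{n}0.png",im); np.save(f"pics/{n}0.npy",d)
    c=ctrl.get_calibration(n); print(n,{k:np.round(v,4).tolist() for k,v in c.items()})
E
```

```text
pics
clock 0.0
q [ 7.15411e+01  7.51530e+00  8.53283e+01 -5.00000e-04  8.72609e+01
 -4.89180e+00]
joint_vel [-0.0767  0.0666  0.0161 -0.0736  0.0128 -0.1543]
joint_efforts [ 1.20000e-03 -5.59866e+01 -4.91753e+01  7.69000e-02  3.60000e-02
 -1.00000e-04]
ee_pos [0.1405 0.5827 0.1816]
tool_rot [-9.01042e+01  8.40000e-03 -1.35670e+01]
force [ 0.4422 -0.4373  0.2032]
moment [ 0.025   0.0126 -0.01  ]
grip_width 0.9989
side {'camera_matrix': [[425.597, 0.0, 322.3608], [0.0, 425.597, 202.9193], [0.0, 0.0, 1.0]], 'distortion': [-0.0505, 0.0, 0.0, 0.0, 0.0], 'R': [[0.8284, -0.5599, 0.017], [-0.3479, -0.538, -0.7678], [0.439, 0.6302, -0.6404]], 't': [-0.4556, 0.3, 0.7981]}
top {'camera_matrix': [[416.0509, 0.0, 315.6781], [0.0, 416.0509, 198.1133], [0.0, 0.0, 1.0]], 'distortion': [-0.0689, 0.0, 0.0, 0.0, 0.0], 'R': [[-0.0237, -0.9997, 0.0078], [-0.9954, 0.0228, -0.0932], [0.093, -0.01, -0.9956]], 't': [0.0816, 0.6189, 1.3195]}
```

View pics/side0.png

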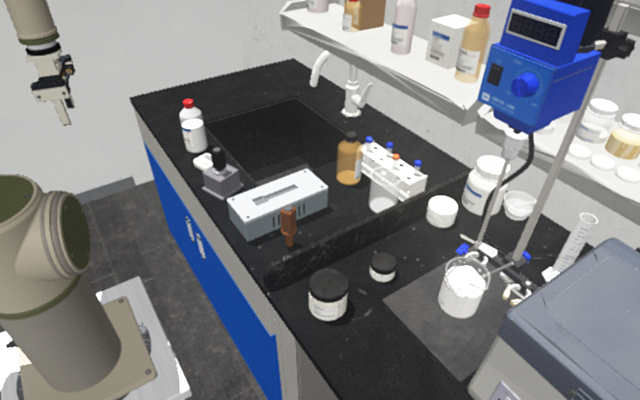

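View pics/top0.png

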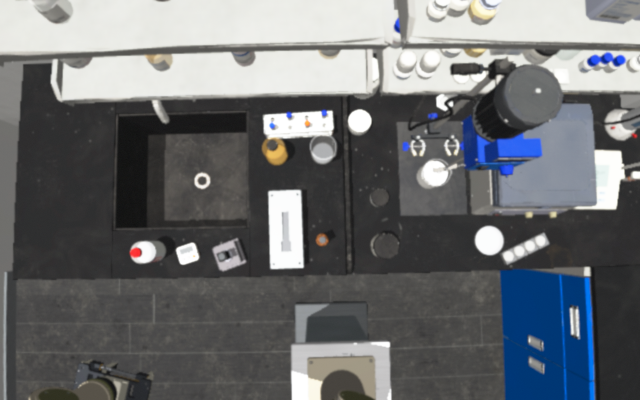

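Side view: the black-handled probe is at (218,158) in the grey stand, the dry block is at (280,203), and the brown look-alike is at (288,222). Top view: the stand is at (229,254), the block slot at about (285,230), and the brown piece at (321,239). Next I'll check close crops.

```bash
python3 - <<'E'
import cv2, numpy as np
a=cv2.imread("pics/side0.png")[135:255,180:340]; b=cv2.imread("pics/top0.png")[180:280,205:345]
cv2.imwrite("pics/cs0.png",cv2.resize(a,None,fx=5,fy=5,interpolation=cv2.INTER_CUBIC))
cv2.imwrite("pics/ct0.png",cv2.resize(b,None,fx=5.5,fy=5.5,interpolation=cv2.INTER_CUBIC))
E
```

```text
(no output)
```

View pics/cs0.png

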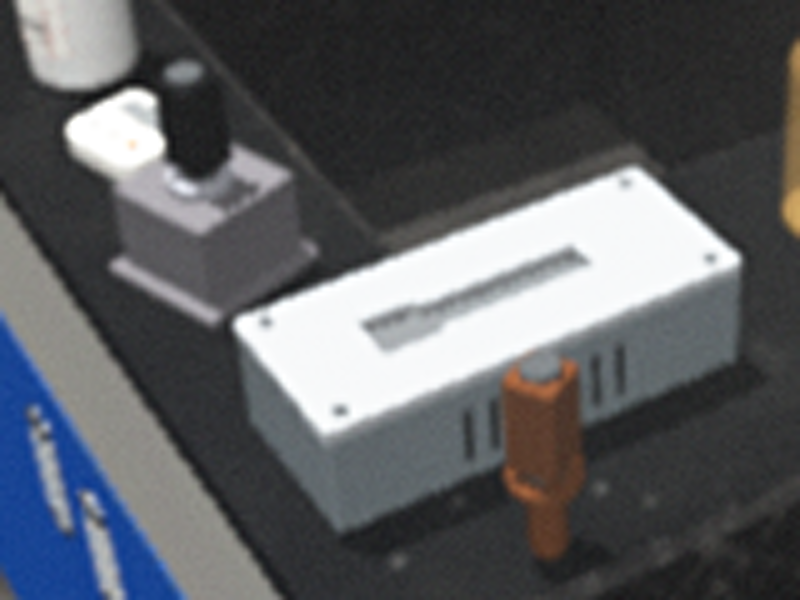

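View pics/ct0.png

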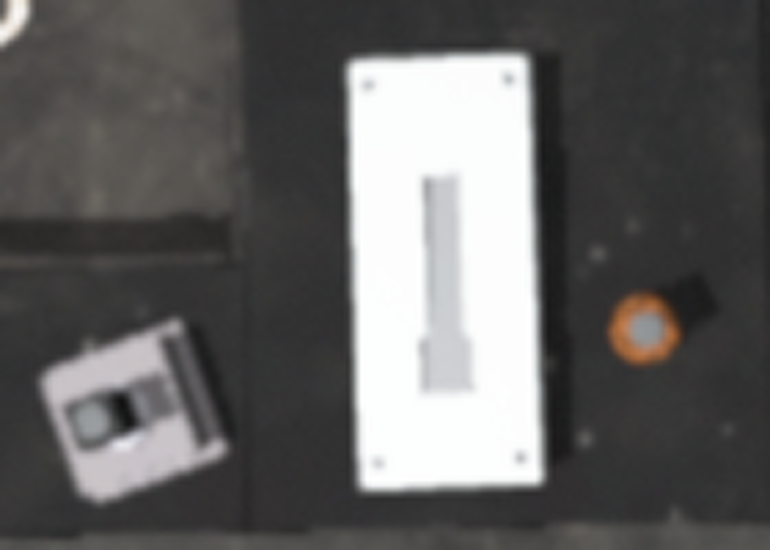

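Candidates for the probe: the black square handle in the grey stand (side 218,158; top 222,256), and the brown look-alike standing free (side 288,222; top 321,239). I choose the black one in the stand, and the crops confirm it. Next I'll triangulate the cover corners, the slot and the handle.

```bash
cat > h.py <<'E'
import cv2, numpy as np
from bench import ctrl
CAL={n:ctrl.get_calibration(n) for n in ("side","top")}
def parts(n):
    c=CAL[n]; return [np.array(c[k],float) for k in("camera_matrix","distortion","R","t")]
def ray(n,uv):
    K,D,R,t=parts(n); p=cv2.undistortPoints(np.array(uv,float).reshape(-1,1,2),K,D).reshape(-1,2)
    d=np.c_[p,np.ones(len(p))]@R; return -R.T@t, d
def onplane(n,uv,z):
    o,d=ray(n,uv); return o+d*((z-o[2])/d[:,2])[:,None]
def tri(us,ut):
    P=[];X=[]
    for n,u in(("side",us),("top",ut)):
        K,D,R,t=parts(n); P.append(np.c_[R,t]); X.append(cv2.undistortPoints(np.array(u,float).reshape(-1,1,2),K,D).reshape(-1,2).T)
    h=cv2.triangulatePoints(P[0],P[1],X[0],X[1]); return (h[:3]/h[3]).T
def proj(n,X):
    K,D,R,t=parts(n); return cv2.projectPoints(np.array(X,float).reshape(-1,1,3),cv2.Rodrigues(R)[0],t,K,D)[0].reshape(-1,2)
E
python3 - <<'E'
from h import *
np.set_printoptions(suppress=True,precision=4)
C={}
for n,roi in(("side",(225,165,335,250)),("top",(260,185,310,275))):
    im=cv2.imread(f"pics/{n}0.png"); x0,y0,x1,y1=roi
    g=cv2.resize(im[y0:y1,x0:x1],None,fx=8,fy=8,interpolation=cv2.INTER_CUBIC); g=cv2.cvtColor(g,cv2.COLOR_BGR2GRAY)
    for th in ((195,) if n=="side" else (140,)):
        m=cv2.morphologyEx((g>th).astype(np.uint8),cv2.MORPH_OPEN,np.ones((9,9)))
        c=max(cv2.findContours(m,cv2.RETR_EXTERNAL,cv2.CHAIN_APPROX_NONE)[0],key=cv2.contourArea)
        q=cv2.approxPolyDP(c,0.04*cv2.arcLength(c,True),True).reshape(-1,2).astype(float)
        pts=c.reshape(-1,2).astype(float)
        L=[]
        for i in range(len(q)):
            a,b=q[i],q[(i+1)%len(q)]; u=(b-a)/np.linalg.norm(b-a); r=pts-a; s=r@u; e=abs(r@[-u[1],u[0]])
            k=(s>.12*np.linalg.norm(b-a))&(s<.88*np.linalg.norm(b-a))&(e<12)
            vx,vy,px,py=cv2.fitLine(pts[k].astype(np.float32),cv2.DIST_HUBER,0,.01,.01).ravel(); L.append(np.cross([px,py,1],[px+vx,py+vy,1]))
        cor=[]
        for i in range(len(L)):
            h=np.cross(L[i-1],L[i]); cor.append((h[:2]/h[2]+.5)/8-.5+[x0,y0])
        C[n]=np.array(cor); print(n,C[n].tolist())
# order: match by rough plane projection at .082
P={n:onplane(n,C[n],.082) for n in C}
print(P)
idx=[np.argmin(np.linalg.norm(P["top"][:,:2]-p[:2],axis=1)) for p in P["side"]]
T=tri(C["side"],C["top"][idx]); print("corners",T); print("centre",T.mean(0))
print("reproj", proj("top",T)-C["top"][idx])
E
```

```text
side [[328.1769323241775, 186.88510469694955], [306.64526489337436, 167.78931912368162], [225.67796098781233, 198.90880206459727], [244.24789331031783, 221.7575371993044]]
top [[300.7119866186798, 188.93928715405715], [267.55545457066756, 190.25815095058852], [269.5689747667641, 268.9656462531352], [303.32693638754836, 267.5798793766876]]
{'side': array([[0.6373, 0.105 , 0.082 ],
       [0.6364, 0.2065, 0.082 ],
       [0.3971, 0.2023, 0.082 ],
       [0.3986, 0.1018, 0.082 ]]), 'top': array([[0.6454, 0.1136, 0.082 ],
       [0.6437, 0.217 , 0.082 ],
       [0.4006, 0.2143, 0.082 ],
       [0.4025, 0.1106, 0.082 ]])}
corners [[0.6455 0.1145 0.0725]
 [0.6444 0.2183 0.072 ]
 [0.4005 0.215  0.0717]
 [0.4019 0.1108 0.0734]]
centre [0.5231 0.1646 0.0724]
reproj [[-0.1871  0.3161]
 [-0.075   0.1357]
 [ 0.0931 -0.2287]
 [ 0.0097 -0.0221]]
```

Cover: 242 x 103 mm, top at z≈0.0724, so the 74 mm includes the cover. The yaw is about 0.85°. Now the slot and the handle.

```bash
python3 - <<'E'
from h import *
np.set_printoptions(suppress=True,precision=4)
for n,px in(("side",[(265,195),(310,178)]),("top",[(277,225),(294,225)])):
    d=np.load(f"pics/{n}0.npy")
    for u,v in px:
        z=np.median(d[v-2:v+3,u-2:u+3]); o,dr=ray(n,(u,v)); print(n,u,v,"cover depth pt",(o+dr*z)[0])
def crop(n,x0,y0,x1,y1,f,name):
    im=cv2.imread(f"pics/{n}0.png")[y0:y1,x0:x1]; im=cv2.resize(im,None,fx=f,fy=f,interpolation=cv2.INTER_CUBIC)
    for i in range(x0,x1,5): cv2.putText(im,str(i),((i-x0)*f,10),0,.35,(0,255,255),1); cv2.line(im,((i-x0)*f+f//2,12),((i-x0)*f+f//2,18),(0,255,255),1)
    for i in range(y0,y1,5): cv2.putText(im,str(i),(0,(i-y0)*f+f//2),0,.35,(0,255,255),1)
    cv2.imwrite(name,im)
crop("side",195,142,245,200,10,"pics/hs.png"); crop("top",208,234,252,276,13,"pics/ht.png")
# slot in top: dark area within cover
for n,roi in(("top",(275,205,296,258)),("side",(245,180,302,210))):
    im=cv2.imread(f"pics/{n}0.png"); x0,y0,x1,y1=roi
    g=cv2.cvtColor(cv2.resize(im[y0:y1,x0:x1],None,fx=8,fy=8,interpolation=cv2.INTER_CUBIC),cv2.COLOR_BGR2GRAY)
    m=(g<225).astype(np.uint8); c=max(cv2.findContours(m,cv2.RETR_EXTERNAL,cv2.CHAIN_APPROX_NONE)[0],key=cv2.contourArea).reshape(-1,2)
    W=onplane(n,(c+.5)/8-.5+[x0,y0],.074); 
    yaw=np.radians(.85); ctr=np.array([.5231,.1646]); r=W[:,:2]-ctr; lx=r@[np.cos(yaw),np.sin(yaw)]; ly=r@[-np.sin(yaw),np.cos(yaw)]
    print(n,"slot local x",lx.min(),lx.max())
    for a,b in((lx.min()+.006,lx.min()+.024),(lx.min()+.045,lx.max()-.01)):
        k=(lx>a)&(lx<b); hi=ly[k&(ly>np.median(ly[k]))]; lo=ly[k&(ly<np.median(ly[k]))]; print("  seg",a,b,"ly",np.median(lo),np.median(hi))
E
```

```text
side 265 195 cover depth pt [0.4912 0.1749 0.0719]
side 310 178 cover depth pt [0.6238 0.1701 0.0752]
top 277 225 cover depth pt [0.5352 0.19   0.0728]
top 294 225 cover depth pt [0.5339 0.137  0.0736]
top slot local x -0.06806713668990866 0.05408498475843809
  seg -0.06206713668990866 -0.04406713668990866 ly -0.013375167611570465 0.015103451338553744
  seg -0.02306713668990866 0.04408498475843809 ly -0.009053370948228735 0.010512744262417368
side slot local x -0.07075089080505706 0.054567381681647084
  seg -0.06475089080505705 -0.04675089080505706 ly -0.016279262021132924 0.014471195959013618
  seg -0.02575089080505706 0.04456738168164708 ly -0.011341287113496579 0.009612633909749462
```

View pics/hs.png

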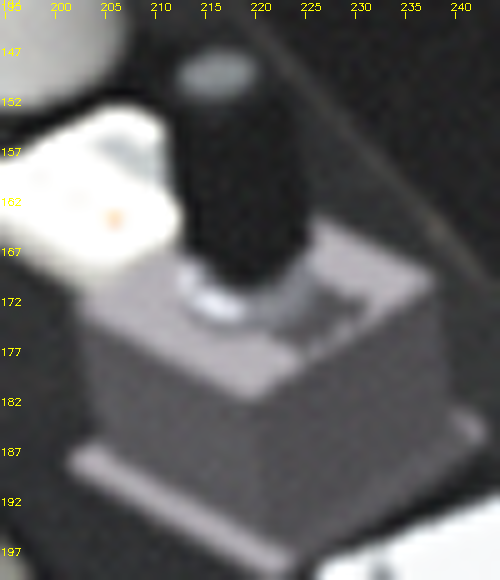

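View pics/ht.png

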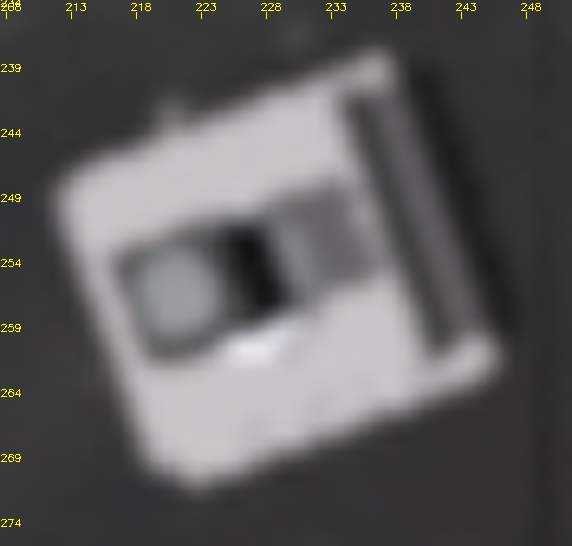

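```bash
python3 - <<'E'
from h import *
np.set_printoptions(suppress=True,precision=4)
out={}
for n,(x0,y0,x1,y1) in(("side",(211,145,222,153)),("top",(216,251,226,261))):
    im=cv2.imread(f"pics/{n}0.png"); g=cv2.cvtColor(cv2.resize(im[y0:y1,x0:x1],None,fx=8,fy=8,interpolation=cv2.INTER_CUBIC),cv2.COLOR_BGR2GRAY)
    m=(g>100).astype(np.uint8); c=max(cv2.findContours(m,cv2.RETR_EXTERNAL,cv2.CHAIN_APPROX_NONE)[0],key=cv2.contourArea)
    M=cv2.moments(c); out[n]=((np.array([M["m10"],M["m01"]])/M["m00"])+.5)/8-.5+[x0,y0]; print(n,out[n],cv2.minAreaRect(c)[1])
T=tri(out["side"],out["top"]); print("cap",T, proj("top",T)-out["top"])
for n in out: print(n,onplane(n,out[n],.132))
# stand top quad in top view
x0,y0,x1,y1=205,232,255,278
im=cv2.imread("pics/top0.png"); g=cv2.cvtColor(cv2.resize(im[y0:y1,x0:x1],None,fx=8,fy=8,interpolation=cv2.INTER_CUBIC),cv2.COLOR_BGR2GRAY)
m=cv2.morphologyEx((g>120).astype(np.uint8),cv2.MORPH_OPEN,np.ones((17,17)))
c=max(cv2.findContours(m,cv2.RETR_EXTERNAL,cv2.CHAIN_APPROX_NONE)[0],key=cv2.contourArea).reshape(-1,2)
W=onplane("top",(c+.5)/8-.5+[x0,y0],.06)[:,:2]; h=cv2.convexHull((W*1e3).astype(np.float32)); print("stand top",cv2.minAreaRect(h))
for name,a,b in(("stand upper",(62,185),(340,70)),("stand left",(60,200),(145,450)),("stand right",(345,100),(428,355)),("handle low",(172,360),(290,307)),("handle up",(122,250),(205,215)),("handle left",(115,262),(152,355))):
    z=.06 if "stand" in name else .128
    p=onplane("top",[np.array(q)/13-.5+[208,234] for q in(a,b)],z); v=p[1]-p[0]; print(name,np.degrees(np.arctan2(v[1],v[0]))%90)
E
```

```text
side [216.255  148.9941] (31.0, 53.0)
top [219.8154 255.6591] (79.0, 79.0)
cap [[0.4457 0.3573 0.1269]] [[-0.0565  0.1457]]
side [[0.4428 0.3498 0.132 ]]
top [[0.4464 0.356  0.132 ]]
stand top ((446.4170227050781, 345.2046203613281), (84.3068618774414, 86.41246795654297), 19.481718063354492)
stand upper 21.23367709069467
stand left 18.56458738019319
stand right 17.572237256361632
handle low 22.935446235259803
handle up 21.621756881256943
handle left 21.45691182586245
```

```bash
python3 - <<'E'
from h import *
np.set_printoptions(suppress=True,precision=4)
s=np.array([216.255,148.994])
x0,y0,x1,y1=216,250,228,263
im=cv2.imread("pics/top0.png"); big=cv2.resize(im[y0:y1,x0:x1],None,fx=8,fy=8,interpolation=cv2.INTER_CUBIC); g=cv2.cvtColor(big,cv2.COLOR_BGR2GRAY)
for th in(100,115,125):
    m=(g>th).astype(np.uint8); N,l,st,ce=cv2.connectedComponentsWithStats(m)
    k=l[int((256-y0+.5)*8),int((221.3-x0+.5)*8)]; t=(ce[k]+.5)/8-.5+[x0,y0]; print(th,t,st[k]); T=tri(s,t); print(T,onplane("top",t,.132),onplane("side",s,.132))
# stand top corners from crop: UL(62,185) UR(340,80) ; left bottom ~(150,462); right bottom ~(430,365)
P=onplane("top",[np.array(q)/13-.5+[208,234] for q in((57,190),(338,80),(152,465),(428,360))],.06); print(P,P.mean(0),np.linalg.norm(P[1]-P[0]),np.linalg.norm(P[2]-P[0]))
for th in (0,):
    print(proj("top",[[.446,.350,.132],[.446,.350,.066]]))
E
```

```text
100 [220.5636 256.3438] [   0    0   96  104 7941]
[[0.4442 0.3545 0.129 ]] [[0.4443 0.3538 0.132 ]] [[0.4428 0.3498 0.132 ]]
115 [220.4565 256.2848] [   0    0   96  104 6847]
[[0.4444 0.3548 0.1287]] [[0.4445 0.3541 0.132 ]] [[0.4428 0.3498 0.132 ]]
125 [220.4581 256.3249] [   0    0   96  104 5989]
[[0.4443 0.3548 0.1288]] [[0.4444 0.3541 0.132 ]] [[0.4428 0.3498 0.132 ]]
[[0.4675 0.3969 0.06  ]
 [0.4926 0.3286 0.06  ]
 [0.4012 0.3743 0.06  ]
 [0.425  0.3074 0.06  ]] [0.4466 0.3518 0.06  ] 0.07283283851689114 0.07006961480477344
[[221.8451 255.7401]
 [226.4183 254.8027]]
```

Handle centre is about (0.446, 0.3515). That agrees with the stand-top centre (0.4466, 0.3518). The cap height triangulates to about 0.129–0.131, against 0.132 from the text, so the grip point is at about z=0.10. The flats are at yaw ≈21.5°. Moving over the probe now.

```bash
python3 -m creep '[{"x":5,"y":0,"z":-2.2,"spin":-7,"jaw":-1},{"x":10,"y":0,"z":-4.4,"spin":-14,"jaw":-1},{"x":15,"y":0,"z":-6.6,"spin":-21,"jaw":-1},{"x":20,"y":0,"z":-8.8,"spin":-28,"jaw":-1},{"x":25,"y":0,"z":-11,"spin":-35,"jaw":-1}]' 20
python3 - <<'E'
from h import *
s=ctrl.state(); p=s["ee_pos"]; r=s["tool_rot"]; print(p,r,s["force"])
y=np.radians(r[2]); d=np.array([.446,.3515])-p[:2]; print("tool x,z cm",100*(d@[np.cos(y),np.sin(y)]),100*(d@[-np.sin(y),np.cos(y)]))
E
```

```text
clock: 0.72
ee_pos: [0.3589, 0.4163, 0.1822]
tool_rot: [-90.0, 0.0, 21.7]
force: [-0.9, 0.7, -0.0]
grip_width: 1.003
[0.35892596 0.41626561 0.18223778] [-9.00103699e+01  3.15731304e-02  2.16701795e+01] [-0.89253187  0.66116921 -0.04367372]
tool x,z cm 5.700451652564593 -9.23415277100658
```

```bash
python3 -m creep '[{"x":2.5,"y":0,"z":-4,"spin":0,"jaw":-1},{"x":4.5,"y":0,"z":-7.5,"spin":0,"jaw":-1},{"x":5.7,"y":0,"z":-9.2,"spin":0,"jaw":-1},{"x":5.7,"y":0,"z":-9.2,"spin":0,"jaw":-1},{"x":5.7,"y":0,"z":-9.2,"spin":0,"jaw":-1}]'
python3 - <<'E'
from h import *
print(ctrl.state()["ee_pos"])
im,d=ctrl.get_image("side"); cv2.imwrite("pics/s1.png",cv2.resize(im[60:220,150:310],None,fx=3.7,fy=3.7,interpolation=cv2.INTER_CUBIC))
E
```

```text
clock: 1.35
ee_pos: [0.4438, 0.3536, 0.1824]
tool_rot: [-90.0, 0.0, 21.5]
force: [-0.4, 0.9, 0.1]
grip_width: 1.002
[0.44375655 0.35363427 0.18241533]
```

View pics/s1.png

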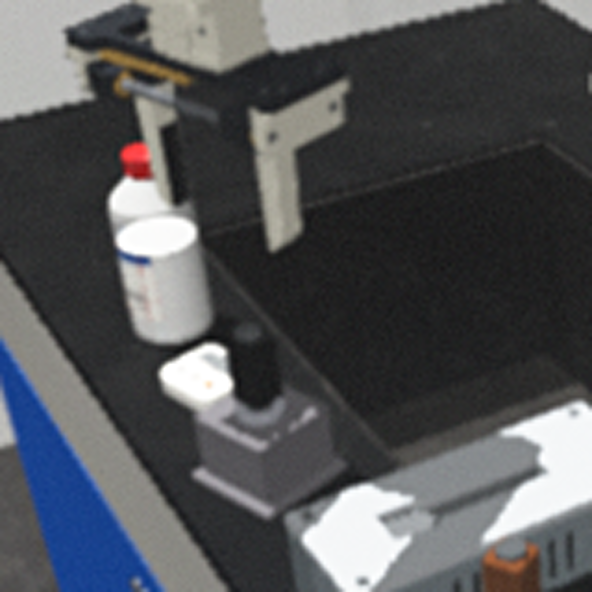

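The open jaws straddle the black handle; the fingertips are at crop (285,250) and about (180,200). Descending.

```bash
python3 -m creep '[{"x":0,"y":3,"z":0,"spin":0,"jaw":-1},{"x":0,"y":6,"z":0,"spin":0,"jaw":-1},{"x":0,"y":8.5,"z":0,"spin":0,"jaw":-1},{"x":0,"y":10.1,"z":0,"spin":0,"jaw":-1},{"x":0,"y":10.1,"z":0,"spin":0,"jaw":-1}]'
python3 - <<'E'
from h import *
im,d=ctrl.get_image("side"); a=im[100:200,170:270]
im,d=ctrl.get_image("top"); b=im[210:310,180:280]
cv2.imwrite("pics/s2.png",cv2.resize(np.hstack([a,b]),None,fx=4,fy=4,interpolation=cv2.INTER_CUBIC)); s=ctrl.state(); print(s["ee_pos"],s["force"])
E
```

```text
clock: 2.02
ee_pos: [0.4432, 0.3528, 0.0804]
tool_rot: [-90.0, 0.1, 21.5]
force: [-0.4, -0.1, 0.1]
grip_width: 1.0
[0.44485771 0.35350062 0.08259603] [0.72789913 0.49985178 1.02602955]
```

View pics/s2.png

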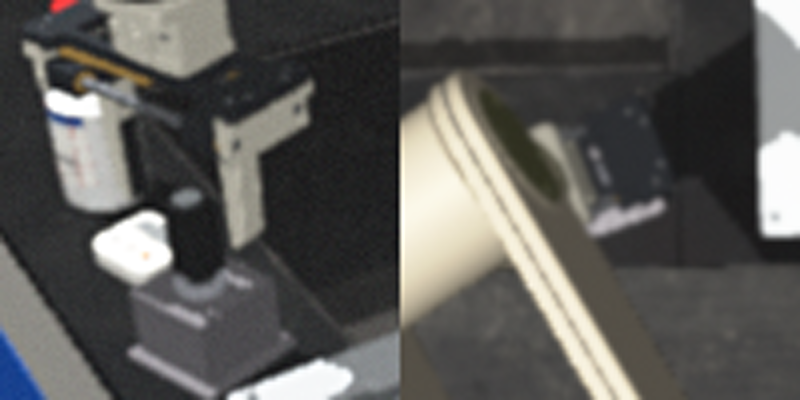

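```bash
python3 - <<'E'
from h import *
for z in(.081,.1,.132):
  for s in(-.0465,-.064,0,.0465,.064):
    X=[.4455-.366*s,.352+.93*s,z]; print(z,s,((proj("side",X)[0]-[170,100])*4).round())
P=[ctrl.state()["ee_pos"] for _ in range(5)]; print(P)
E
```

```text
0.081 -0.0465 [247. 279.]
0.081 -0.064 [266. 288.]
0.081 0 [198. 256.]
0.081 0.0465 [150. 234.]
0.081 0.064 [133. 226.]
0.1 -0.0465 [244. 256.]
0.1 -0.064 [263. 265.]
0.1 0 [194. 233.]
0.1 0.0465 [146. 211.]
0.1 0.064 [128. 203.]
0.132 -0.0465 [238. 216.]
0.132 -0.064 [258. 224.]
0.132 0 [188. 193.]
0.132 0.0465 [139. 172.]
0.132 0.064 [121. 164.]
[array([0.44485771, 0.35350062, 0.08259603]), array([0.44485771, 0.35350062, 0.08259603]), array([0.44485771, 0.35350062, 0.08259603]), array([0.44485771, 0.35350062, 0.08259603]), array([0.44485771, 0.35350062, 0.08259603])]
```

```bash
python3 - <<'E'
from h import *
np.set_printoptions(suppress=True,precision=4)
im,d=ctrl.get_image("side"); s=ctrl.state(); print(s["ee_pos"],s["clock"])
a=im[95:195,160:260]; cv2.imwrite("pics/s3.png",cv2.resize(a,None,fx=6,fy=6,interpolation=cv2.INTER_CUBIC))
for u,v in[(232,150),(231,155),(229,158),(234,145),(216,150),(217,160),(203,130),(205,140),(207,143)]:
    z=d[v,u]; o,dr=ray("side",(u,v)); print(u,v,im[v,u],(o+dr*z)[0])
E
```

```text
[0.4452 0.3536 0.083 ] 2.175
232 150 [133 144 148] [0.465  0.2936 0.1515]
231 155 [146 157 160] [0.4592 0.2902 0.1401]
229 158 [163 175 177] [0.4548 0.296  0.1292]
234 145 [131 143 146] [0.4717 0.2923 0.1649]
216 150 [127 125 119] [0.4399 0.3444 0.1328]
217 160 [34 34 35] [0.4348 0.3344 0.1084]
203 130 [33 29 31] [0.4294 0.3923 0.1733]
205 140 [31 31 33] [0.4313 0.3971 0.1393]
207 143 [48 47 47] [ 0.4998  0.608  -0.0032]
```

View pics/s3.png

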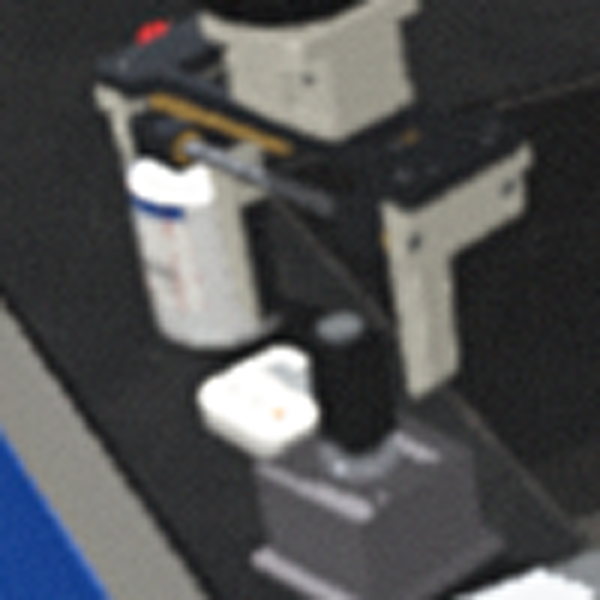

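```bash
python3 - <<'E'
from h import *
np.set_printoptions(suppress=True,precision=4)
im,d=ctrl.get_image("side"); s=ctrl.state(); print(s["ee_pos"],s["q"])
for u in(228,230,232,234):
  for v in range(150,174,2):
    z=d[v,u]; o,dr=ray("side",(u,v)); print(u,v,im[v,u],(o+dr*z)[0] if z>0 else None)
g=np.clip(im.astype(float)*3,0,255).astype(np.uint8)
cv2.imwrite("pics/s4.png",cv2.resize(g[120:180,190:250],None,fx=10,fy=10,interpolation=cv2.INTER_CUBIC))
E
```

```text
[0.4454 0.3536 0.0832] [ 33.2771   6.4426  96.9668  -0.0016  76.4582 -78.1661]
228 150 [159 171 173] [0.4559 0.2977 0.1524]
228 152 [159 170 172] [0.4546 0.2962 0.1476]
228 154 [146 160 160] [0.4544 0.2979 0.1407]
228 156 [145 159 160] [0.455  0.3019 0.132 ]
228 158 [133 144 143] [0.4542 0.3018 0.1261]
228 160 [104 111 111] [0.4538 0.3027 0.1195]
228 162 [50 50 50] [ 0.5122  0.4685 -0.0037]
228 164 [64 63 61] [0.5053 0.4518 0.001 ]
228 166 [85 82 81] [0.4731 0.3639 0.0572]
228 168 [147 143 145] [0.4691 0.355  0.0571]
228 170 [148 143 146] [0.4633 0.3411 0.0608]
228 172 [79 77 79] [0.4599 0.3339 0.0597]
230 150 [159 172 175] [0.4588 0.2912 0.1549]
230 152 [157 169 172] [0.4576 0.29   0.1499]
230 154 [155 167 170] [0.4587 0.2949 0.1407]
230 156 [157 169 171] [0.4571 0.2928 0.1363]
230 158 [161 173 175] [0.4568 0.2941 0.1295]
230 160 [103 110 109] [0.4567 0.2959 0.1223]
230 162 [48 46 46] [0.5155 0.4598 0.    ]
230 164 [49 51 49] [ 0.5115  0.4514 -0.0011]
230 166 [78 77 77] [0.4773 0.3592 0.0584]
230 168 [111 104 107] [0.4733 0.3505 0.0582]
230 170 [175 167 173] [0.4691 0.3414 0.0584]
2
[... 399 characters left out ...]
32 166 [64 63 63] [ 0.5122  0.4383 -0.0011]
232 168 [89 87 88] [0.4763 0.343  0.0615]
232 170 [141 136 140] [0.4732 0.3368 0.0595]
232 172 [98 94 97] [0.4687 0.3267 0.0606]
234 150 [137 147 149] [0.4704 0.2937 0.1495]
234 152 [142 153 155] [0.4692 0.2922 0.1447]
234 154 [136 150 151] [0.4684 0.2921 0.1388]
234 156 [128 141 143] [0.4683 0.2939 0.1317]
234 158 [61 61 65] [ 0.6345  0.7362 -0.184 ]
234 160 [55 54 55] [ 0.533   0.4695 -0.0044]
234 162 [47 46 47] [ 0.5264  0.4543 -0.0008]
234 164 [52 50 50] [0.5208 0.4419 0.001 ]
234 166 [52 50 51] [ 0.5169  0.4338 -0.0003]
234 168 [78 76 77] [0.483  0.3452 0.0576]
234 170 [87 84 85] [0.4778 0.3336 0.0597]
234 172 [84 82 82] [0.4734 0.3238 0.0605]
```

View pics/s4.png

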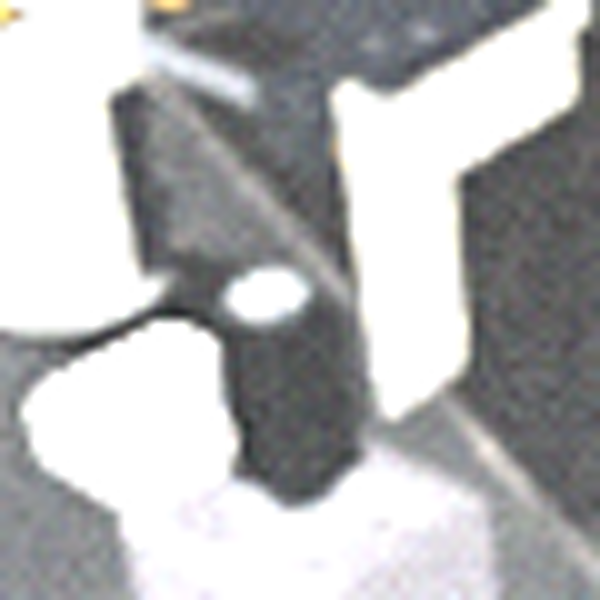

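```bash
python3 - <<'E'
from h import *
np.set_printoptions(suppress=True,precision=4)
im0=cv2.imread("pics/side0.png"); d=np.load("pics/side0.npy")
y=np.radians(-13.57)
for z in(.183,.218):
  for s in(-.055,0,.055): print(z,s,proj("side",[.141-np.sin(y)*s,.583+np.cos(y)*s,z]))
cv2.imwrite("pics/s5.png",cv2.resize(im0[30:140,10:120],None,fx=5,fy=5,interpolation=cv2.INTER_CUBIC))
for u in (66,68,70):
  for v in range(100,130,3):
    o,dr=ray("side",(u,v)); print(u,v,im0[v,u],(o+dr*d[v,u])[0])
E
```

```text
0.183 -0.055 [[ 71.8219 136.6996]]
0.183 0 [[ 73.5164 126.5618]]
0.183 0.055 [[ 75.1082 117.1264]]
0.218 -0.055 [[ 67.0298 124.6876]]
0.218 0 [[ 68.9478 114.7958]]
0.218 0.055 [[ 70.7448 105.6037]]
66 100 [27 24 22] [0.1477 0.6266 0.2404]
66 103 [79 82 82] [0.145  0.6234 0.2338]
66 106 [156 159 157] [ 0.1518  1.6784 -0.227 ]
66 109 [167 170 169] [ 0.1468  1.6665 -0.2369]
66 112 [134 139 140] [0.1366 0.5225 0.2541]
66 115 [134 147 149] [0.1341 0.519  0.2482]
66 118 [165 175 181] [0.1316 0.5209 0.2398]
66 121 [169 183 186] [0.1291 0.5188 0.2332]
66 124 [118 127 130] [0.1265 0.5254 0.2224]
66 127 [197 199 197] [ 0.1162  1.6806 -0.3357]
68 100 [32 31 30] [0.1523 0.6299 0.2377]
68 103 [26 26 25] [0.1496 0.6216 0.2332]
68 106 [32 32 30] [0.147  0.6292 0.2219]
68 109 [192 195 195] [ 0.1555  1.6801 -0.2453]
68 112 [194 194 196] [ 0.1505  1.6811 -0.261 ]
68 115 [166 169 169] [ 0.1454  1.6765 -0.2743]
68 118 [121 129 131] [0.1358 0.5262 0.236 ]
68 121 [152 165 168] [0.1333 0.5181 0.2322]
68 124 [129 135 139] [0.1308 0.5244 0.2215]
68 127 [196 198 197] [ 0.1249  1.6859 -0.341 ]
70 100 [51 51 52] [0.1568 0.6202 0.2405]
70 103 [31 30 28] [0.1542 0.6234 0.2311]
70 106 [25 24 24] [0.1516 0.6216 0.2238]
70 109 [187 189 190] [ 0.164   1.6723 -0.2445]
70 112 [192 196 195] [ 0.1592  1.6867 -0.2661]
70 115 [195 196 197] [ 0.154   1.6684 -0.2732]
70 118 [192 194 194] [ 0.1491  1.6811 -0.2944]
70 121 [126 129 132] [0.1376 0.5278 0.2263]
70 124 [119 124 125] [0.1351 0.5275 0.2187]
70 127 [193 195 196] [ 0.1336  1.675  -0.3386]
```

View pics/s5.png

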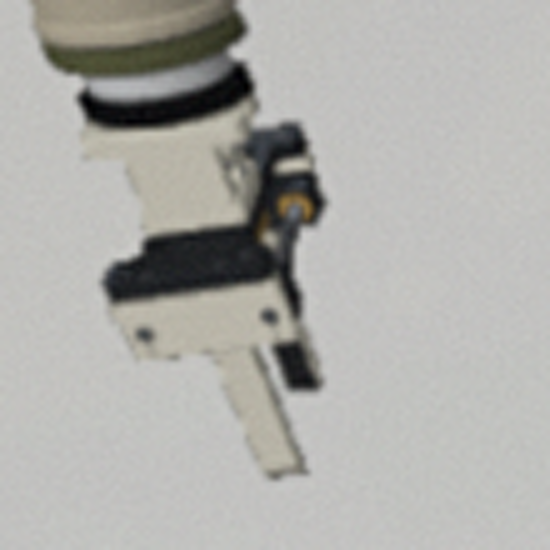

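The state puts the fingertips at z≈0.083, but the side depth shows them at about 0.118. The start picture shows the same gap of about 35 mm. I'll half-close the jaws, which is safe here, to see whether the tips extend as they close.

```bash
python3 -m creep '[{"x":0,"y":0,"z":0,"spin":0,"jaw":0.1},{"x":0,"y":0,"z":0,"spin":0,"jaw":0.1},{"x":0,"y":0,"z":0,"spin":0,"jaw":0.1},{"x":0,"y":0,"z":0,"spin":0,"jaw":0.1},{"x":0,"y":0,"z":0,"spin":0,"jaw":0.1}]'
python3 - <<'E'
from h import *
np.set_printoptions(suppress=True,precision=4)
im,d=ctrl.get_image("side"); s=ctrl.state(); print(s["ee_pos"],s["grip_width"],s["force"])
cv2.imwrite("pics/s6.png",cv2.resize(im[95:195,160:260],None,fx=6,fy=6,interpolation=cv2.INTER_CUBIC))
for u in range(218,234,3):
  for v in range(150,172,3):
    o,dr=ray("side",(u,v)); print(u,v,im[v,u],(o+dr*d[v,u])[0])
E
```

```text
clock: 2.85
ee_pos: [0.4446, 0.3528, 0.0816]
tool_rot: [-90.0, 0.0, 21.4]
force: [0.4, -1.3, -0.9]
grip_width: 0.506
[0.4446 0.3528 0.0816] 0.47923052912835096 [ 0.3232 -1.1653  0.7697]
218 150 [112 111 106] [0.4449 0.3432 0.1317]
218 153 [32 29 29] [0.441  0.3354 0.1279]
218 156 [33 33 33] [0.4389 0.3333 0.1203]
218 159 [30 33 32] [0.4371 0.3318 0.1123]
218 162 [30 29 29] [0.4361 0.3328 0.1025]
218 165 [32 32 31] [0.4342 0.3312 0.0943]
218 168 [30 29 27] [0.4335 0.3334 0.0835]
218 171 [103  97  97] [0.4352 0.3429 0.0672]
221 150 [136 146 148] [0.4455 0.3211 0.1434]
221 153 [101 109 111] [0.4447 0.3224 0.1337]
221 156 [70 75 76] [0.4478 0.3353 0.116 ]
221 159 [34 35 34] [0.4477 0.3391 0.1043]
221 162 [30 31 29] [0.4438 0.3313 0.1005]
221 165 [35 33 33] [0.4442 0.3366 0.0875]
221 168 [27 28 28] [0.4439 0.3396 0.0759]
221 171 [110 105 103] [0.4418 0.3376 0.0679]
224 150 [162 173 177] [0.45   0.3111 0.1473]
224 153 [159 174 175] [0.4491 0.3121 0.1378]
224 156 [156 168 169] [0.4476 0.3113 0.1295]
224 159 [40 42 42] [0.4565 0.3403 0.1004]
224 162 [29 28 28] [0.455  0.3399 0.0914]
224 165 
[... 473 characters left out ...]
30 150 [49 52 53] [ 0.6257  0.7438 -0.148 ]
230 153 [62 66 67] [ 0.6215  0.7369 -0.1565]
230 156 [57 56 57] [ 0.5324  0.4983 -0.0053]
230 159 [52 49 52] [0.521  0.471  0.0029]
230 162 [53 49 50] [0.5148 0.4578 0.0015]
230 165 [61 60 63] [0.5082 0.4435 0.001 ]
230 168 [88 85 86] [0.4723 0.3479 0.0601]
230 171 [98 94 94] [0.4666 0.3354 0.0596]
233 150 [33 34 33] [ 0.6369  0.7414 -0.1506]
233 153 [37 35 34] [ 0.6333  0.7362 -0.1603]
233 156 [36 36 37] [ 0.6309  0.7343 -0.1723]
233 159 [58 60 62] [ 0.5333  0.4779 -0.0055]
233 162 [45 42 44] [ 0.5235  0.4553 -0.0003]
233 165 [49 49 49] [ 0.5165  0.4402 -0.0002]
233 168 [80 77 79] [0.4789 0.3422 0.061 ]
233 171 [100  95  98] [0.4736 0.3311 0.0594]
```

View pics/s6.png

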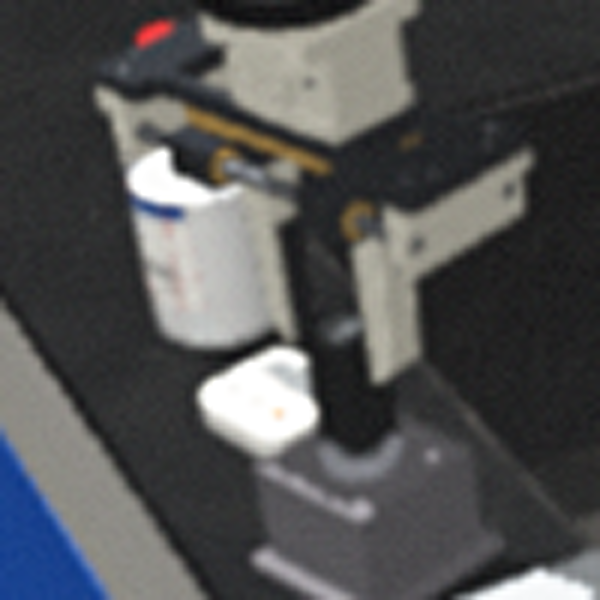

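Confirmed: the fingertips really end about 35 mm higher than the state says, beside the top of the handle at crop (385,385) and (285,330). I'll descend 2 cm first, watch the force and look again.

```bash
python3 -m creep '[{"x":0,"y":0.5,"z":0,"spin":0,"jaw":-0.3},{"x":0,"y":1,"z":0,"spin":0,"jaw":-0.3},{"x":0,"y":1.5,"z":0,"spin":0,"jaw":-0.3},{"x":0,"y":2,"z":0,"spin":0,"jaw":-0.3},{"x":0,"y":2,"z":0,"spin":0,"jaw":-0.3}]'
python3 - <<'E'
from h import *
np.set_printoptions(suppress=True,precision=4)
im,d=ctrl.get_image("side"); s=ctrl.state(); print(s["ee_pos"],s["grip_width"],s["force"])
cv2.imwrite("pics/s7.png",cv2.resize(im[95:195,160:260],None,fx=6,fy=6,interpolation=cv2.INTER_CUBIC))
for u in(222,224,226):
  for v in range(154,172,2):
    o,dr=ray("side",(u,v)); print(u,v,im[v,u],(o+dr*d[v,u])[0])
E
```

```text
clock: 3.52
ee_pos: [0.4442, 0.3526, 0.0609]
tool_rot: [-90.0, 0.1, 21.4]
force: [-0.2, -0.6, 0.7]
grip_width: 0.648
[0.4444 0.3527 0.0613] 0.6476972967293437 [-0.4598  0.2993 -0.417 ]
222 154 [63 66 66] [0.4531 0.3404 0.1176]
222 156 [44 46 45] [0.453  0.3425 0.1101]
222 158 [31 32 30] [0.4504 0.3376 0.1074]
222 160 [22 22 22] [0.4497 0.338  0.1009]
222 162 [29 29 27] [0.449  0.3384 0.0945]
222 164 [28 28 27] [0.4483 0.3391 0.0878]
222 166 [29 27 26] [0.4463 0.3359 0.0838]
222 168 [36 35 32] [0.4458 0.337  0.0767]
222 170 [89 85 84] [0.4462 0.3408 0.0676]
224 154 [158 172 175] [0.4478 0.3095 0.1366]
224 156 [150 163 164] [0.4481 0.3126 0.1285]
224 158 [144 154 157] [0.4483 0.3156 0.1205]
224 160 [136 148 149] [0.4466 0.3132 0.1162]
224 162 [108 116 118] [0.4459 0.3135 0.1099]
224 164 [90 97 96] [0.4552 0.3429 0.083 ]
224 166 [46 46 45] [0.4539 0.3418 0.0774]
224 168 [97 93 91] [0.4528 0.3411 0.0716]
224 170 [132 127 126] [0.4523 0.3422 0.0644]
226 154 [160 174 174] [0.4523 0.3071 0.1363]
226 156 [159 171 174] [0.452  0.3085 0.1294]
226 158 [157 168 171] [0.451  0.308  0.1238]
226 160 [166 178 179] [0.4505 0.3089 0.1172]
226 162 [161 177 176] [0.449  0.3069 0.1125]
226 164 [157 171 174] [0.4482 0.307  0.1064]
226 166 [93 94 96] [0.4673 0.3638 0.0595]
226 168 [142 136 136] [0.4604 0.3467 0.0654]
226 170 [121 114 113] [0.4573 0.3404 0.0635]
```

View pics/s7.png

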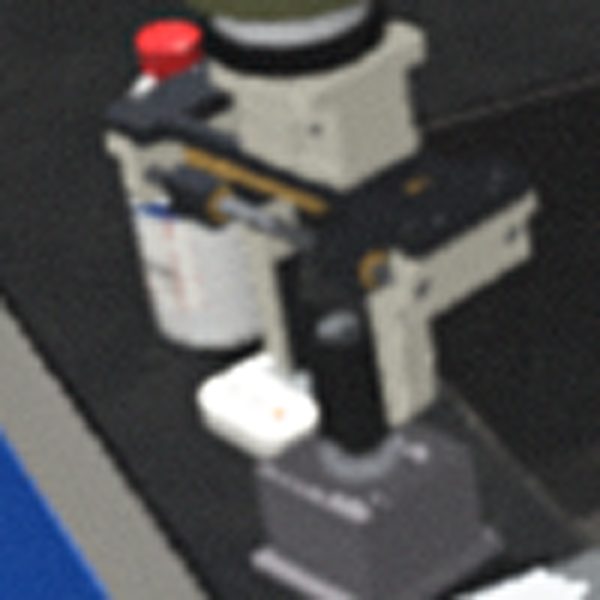

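```bash
python3 -m creep '[{"x":0,"y":0.7,"z":0,"spin":0,"jaw":-0.3},{"x":0,"y":1.4,"z":0,"spin":0,"jaw":0},{"x":0,"y":1.4,"z":0,"spin":0,"jaw":1},{"x":0,"y":1.4,"z":0,"spin":0,"jaw":1},{"x":0,"y":1.4,"z":0,"spin":0,"jaw":1}]' 30; python3 -m creep '[{"x":0,"y":0,"z":0,"spin":0,"jaw":1},{"x":0,"y":0,"z":0,"spin":0,"jaw":1},{"x":0,"y":0,"z":0,"spin":0,"jaw":1},{"x":0,"y":-1,"z":0,"spin":0,"jaw":1},{"x":0,"y":-2,"z":0,"spin":0,"jaw":1}]'
python3 - <<'E'
from h import *
np.set_printoptions(suppress=True,precision=4)
im,d=ctrl.get_image("side"); s=ctrl.state(); print(s["ee_pos"],s["grip_width"],s["force"])
cv2.imwrite("pics/s8.png",cv2.resize(im[95:195,160:260],None,fx=6,fy=6,interpolation=cv2.INTER_CUBIC))
E
```

```text
clock: 4.2
ee_pos: [0.4447, 0.3531, 0.0479]
tool_rot: [-90.0, -0.0, 21.4]
force: [0.3, -0.8, -2.7]
grip_width: 0.301
clock: 4.82
ee_pos: [0.4444, 0.3526, 0.068]
tool_rot: [-90.0, 0.0, 21.4]
force: [0.5, -0.0, -2.9]
grip_width: 0.296
[0.4454 0.3533 0.0699] 0.30060991183128927 [ 1.7487  0.0632 -1.7225]
```

View pics/s8.png

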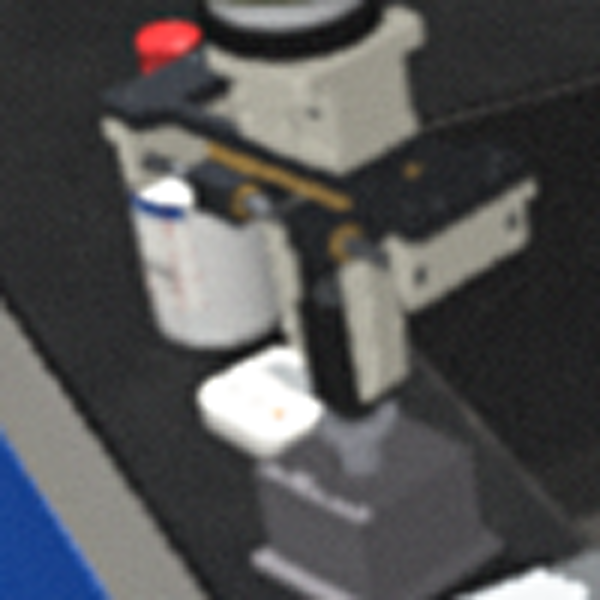

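Grasped: the opening is 28 mm and there is a weight of about 2.9 N. The picture shows the probe half drawn out. Lift on, then carry it over the pocket, estimated at (0.468, 0.164).

```bash
python3 -m creep '[{"x":0,"y":-2,"z":0,"spin":0,"jaw":1},{"x":0,"y":-4,"z":0,"spin":0,"jaw":1},{"x":0,"y":-6,"z":0,"spin":0,"jaw":1},{"x":0,"y":-7.5,"z":0,"spin":0,"jaw":1},{"x":0,"y":-7.5,"z":0,"spin":0,"jaw":1}]' && python3 -m creep '[{"x":-0.9,"y":0,"z":-3.6,"spin":4,"jaw":1},{"x":-1.9,"y":0,"z":-7.4,"spin":8,"jaw":1},{"x":-2.8,"y":0,"z":-11.1,"spin":12.5,"jaw":1},{"x":-3.8,"y":0,"z":-14.8,"spin":16.5,"jaw":1},{"x":-4.7,"y":0,"z":-18.5,"spin":20.5,"jaw":1}]' && python3 -m creep '[{"x":0,"y":0,"z":0,"spin":0,"jaw":1},{"x":0,"y":0,"z":0,"spin":0,"jaw":1},{"x":0,"y":0,"z":0,"spin":0,"jaw":1},{"x":0,"y":0,"z":0,"spin":0,"jaw":1},{"x":0,"y":0,"z":0,"spin":0,"jaw":1}]'
python3 - <<'E'
from h import *
np.set_printoptions(suppress=True,precision=4)
im,d=ctrl.get_image("side"); im2,_=ctrl.get_image("top"); s=ctrl.state(); print(s["ee_pos"],s["tool_rot"],s["grip_width"],s["force"])
cv2.imwrite("pics/s9.png",np.hstack([cv2.resize(im[130:240,220:320],None,fx=4,fy=4,interpolation=cv2.INTER_CUBIC),cv2.resize(im2[165:275,240:330],None,fx=4,fy=4,interpolation=cv2.INTER_CUBIC)]))
print(proj("side",[[.468,.164,.105],[.468,.164,.066],[.468,.164,.155]]))
E
```

```text
clock: 5.5
ee_pos: [0.4457, 0.3536, 0.1448]
tool_rot: [-90.0, -0.2, 21.4]
force: [0.2, 0.2, -3.1]
grip_width: 0.301
clock: 6.12
ee_pos: [0.4679, 0.1622, 0.1416]
tool_rot: [-90.0, 0.1, 0.8]
force: [0.6, 0.4, -1.7]
grip_width: 0.302
clock: 6.75
ee_pos: [0.4684, 0.164, 0.1426]
tool_rot: [-90.0, 0.0, 1.0]
force: [-0.2, 0.1, -3.2]
grip_width: 0.297
[0.4684 0.1638 0.1426] [-89.999    0.0035   0.968 ] 0.3012565403865605 [-0.5897  0.2152 -2.1524]
[[257.7672 189.991 ]
 [259.0127 202.2503]
 [256.0895 173.3923]]
```

View pics/s9.png

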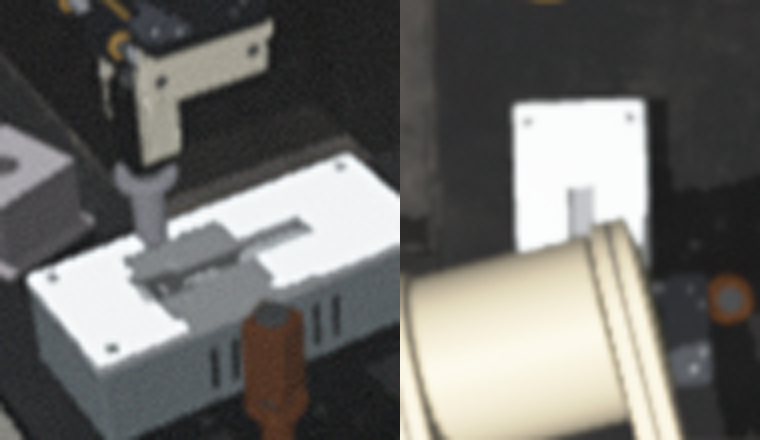

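The tip's silhouette bottom is at side px (258,191), which matches the projection over the pocket. Lowering towards the pocket floor.

```bash
python3 -m creep '[{"x":0,"y":1,"z":0,"spin":0,"jaw":1},{"x":0,"y":2,"z":0,"spin":0,"jaw":1},{"x":0,"y":2.8,"z":0,"spin":0,"jaw":1},{"x":0,"y":3.2,"z":0,"spin":0,"jaw":1},{"x":0,"y":3.2,"z":0,"spin":0,"jaw":1}]'; python3 -m creep '[{"x":0,"y":0.1,"z":0,"spin":0,"jaw":1},{"x":0,"y":0.1,"z":0,"spin":0,"jaw":1},{"x":0,"y":0.2,"z":0,"spin":0,"jaw":1},{"x":0,"y":0.2,"z":0,"spin":0,"jaw":1},{"x":0,"y":0.2,"z":0,"spin":0,"jaw":1}]'
```

```text
clock: 7.48
ee_pos: [0.4682, 0.1634, 0.1102]
tool_rot: [-90.0, 0.0, 0.9]
force: [0.1, 1.3, -2.3]
grip_width: 0.302
clock: 8.1
ee_pos: [0.4685, 0.1635, 0.1086]
tool_rot: [-90.0, 0.0, 0.9]
force: [-0.3, -0.5, -3.1]
grip_width: 0.3
```

```bash
python3 -m creep '[{"x":0,"y":0.1,"z":0,"spin":0,"jaw":1},{"x":0,"y":0.2,"z":0,"spin":0,"jaw":1},{"x":0,"y":0.3,"z":0,"spin":0,"jaw":1},{"x":0,"y":0.3,"z":0,"spin":0,"jaw":1},{"x":0,"y":0.3,"z":0,"spin":0,"jaw":1}]';  python3 -m creep '[{"x":0,"y":0.1,"z":0,"spin":0,"jaw":1},{"x":0,"y":0.1,"z":0,"spin":0,"jaw":1},{"x":0,"y":0.1,"z":0,"spin":0,"jaw":1},{"x":0,"y":0.1,"z":0,"spin":0,"jaw":1},{"x":0,"y":0.1,"z":0,"spin":0,"jaw":1}]'; python3 - <<'E'
from h import *
print(ctrl.state()["force"])
E
```

```text
clock: 8.72
ee_pos: [0.4685, 0.1635, 0.1056]
tool_rot: [-90.0, 0.0, 0.9]
force: [0.5, 0.3, -2.6]
grip_width: 0.302
clock: 9.35
ee_pos: [0.4685, 0.1635, 0.1046]
tool_rot: [-90.0, 0.0, 0.9]
force: [0.2, -0.6, -3.2]
grip_width: 0.297
[ 0.19053399 -0.5552701  -3.15657736]
```

```bash
python3 -m creep '[{"x":0,"y":0.1,"z":0,"spin":0,"jaw":1},{"x":0,"y":0.1,"z":0,"spin":0,"jaw":1},{"x":0,"y":0.1,"z":0,"spin":0,"jaw":1},{"x":0,"y":0.1,"z":0,"spin":0,"jaw":1},{"x":0,"y":0.1,"z":0,"spin":0,"jaw":1}]';  python3 -m creep '[{"x":0,"y":0.1,"z":0,"spin":0,"jaw":1},{"x":0,"y":0.1,"z":0,"spin":0,"jaw":1},{"x":0,"y":0.1,"z":0,"spin":0,"jaw":1},{"x":0,"y":0.1,"z":0,"spin":0,"jaw":1},{"x":0,"y":0.1,"z":0,"spin":0,"jaw":1}]'; python3 - <<'E'
from h import *
im,d=ctrl.get_image("side")
cv2.imwrite("pics/s10.png",cv2.resize(im[150:230,225:325],None,fx=7,fy=7,interpolation=cv2.INTER_CUBIC))
E
```

```text
clock: 9.98
ee_pos: [0.4686, 0.1635, 0.1037]
tool_rot: [-90.0, -0.0, 0.9]
force: [1.1, -0.6, -1.9]
grip_width: 0.299
clock: 10.6
ee_pos: [0.4688, 0.1636, 0.1034]
tool_rot: [-90.0, -0.0, 0.9]
force: [-1.7, 0.8, 5.0]
grip_width: 0.3
```

View pics/s10.png

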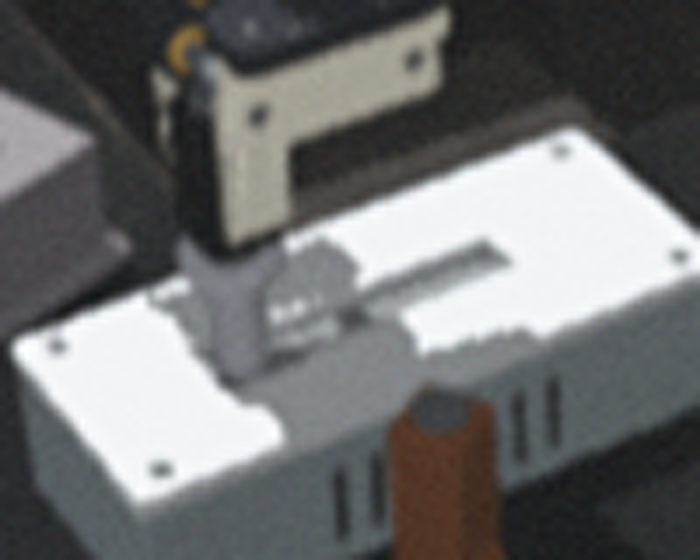

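The tip is on the pocket floor: force rose from -3 to +5 N at tip z≈0.066, as expected. The picture shows the stem in the pocket at crop (245,380). Slide along +x.

```bash
python3 -m creep '[{"x":0.15,"y":0,"z":0,"spin":0,"jaw":1},{"x":0.3,"y":0,"z":0,"spin":0,"jaw":1},{"x":0.45,"y":0,"z":0,"spin":0,"jaw":1},{"x":0.6,"y":0,"z":0,"spin":0,"jaw":1},{"x":0.8,"y":0,"z":0,"spin":0,"jaw":1}]';  python3 -m creep '[{"x":0.1,"y":0,"z":0,"spin":0,"jaw":1},{"x":0.2,"y":0,"z":0,"spin":0,"jaw":1},{"x":0.3,"y":0,"z":0,"spin":0,"jaw":1},{"x":0.4,"y":0,"z":0,"spin":0,"jaw":1},{"x":0.4,"y":0,"z":0,"spin":0,"jaw":1}]'
```

```text
clock: 11.28
ee_pos: [0.4756, 0.1638, 0.1029]
tool_rot: [-90.0, 0.1, 0.9]
force: [-5.2, -0.4, 6.3]
grip_width: 0.302
clock: 11.9
ee_pos: [0.4794, 0.1638, 0.1026]
tool_rot: [-90.0, 0.1, 0.9]
force: [-4.9, 0.2, 4.5]
grip_width: 0.298
```

```bash
python3 -m creep '[{"x":0.1,"y":0,"z":0,"spin":0,"jaw":1},{"x":0.2,"y":0,"z":0,"spin":0,"jaw":1},{"x":0.3,"y":0,"z":0,"spin":0,"jaw":1},{"x":0.4,"y":0,"z":0,"spin":0,"jaw":1},{"x":0.5,"y":0,"z":0,"spin":0,"jaw":1}]';  python3 -m creep '[{"x":0.1,"y":0,"z":0,"spin":0,"jaw":1},{"x":0.2,"y":0,"z":0,"spin":0,"jaw":1},{"x":0.3,"y":0,"z":0,"spin":0,"jaw":1},{"x":0.4,"y":0,"z":0,"spin":0,"jaw":1},{"x":0.5,"y":0,"z":0,"spin":0,"jaw":1}]'
```

```text
clock: 12.52
ee_pos: [0.4843, 0.1639, 0.1025]
tool_rot: [-90.0, 0.1, 0.9]
force: [-5.5, -0.3, 4.5]
grip_width: 0.297
clock: 13.15
ee_pos: [0.4893, 0.1639, 0.1025]
tool_rot: [-90.0, 0.1, 0.9]
force: [-4.9, 0.1, 4.7]
grip_width: 0.299
```

```bash
python3 -m creep '[{"x":0.2,"y":0,"z":0,"spin":0,"jaw":1},{"x":0.4,"y":0,"z":0,"spin":0,"jaw":1},{"x":0.6,"y":0,"z":0,"spin":0,"jaw":1},{"x":0.8,"y":0,"z":0,"spin":0,"jaw":1},{"x":1,"y":0,"z":0,"spin":0,"jaw":1}]';  python3 -m creep '[{"x":0.2,"y":0,"z":0,"spin":0,"jaw":1},{"x":0.4,"y":0,"z":0,"spin":0,"jaw":1},{"x":0.6,"y":0,"z":0,"spin":0,"jaw":1},{"x":0.8,"y":0,"z":0,"spin":0,"jaw":1},{"x":1,"y":0,"z":0,"spin":0,"jaw":1}]'
```

```text
clock: 13.78
ee_pos: [0.4993, 0.1641, 0.1025]
tool_rot: [-90.0, 0.2, 0.9]
force: [-6.2, -0.2, 5.3]
grip_width: 0.301
clock: 14.4
ee_pos: [0.5093, 0.1643, 0.1025]
tool_rot: [-90.0, 0.1, 0.9]
force: [-5.9, -0.1, 4.8]
grip_width: 0.299
```

```bash
for i in 1; do python3 -m creep '[{"x":0.15,"y":0,"z":0,"spin":0,"jaw":1},{"x":0.3,"y":0,"z":0,"spin":0,"jaw":1},{"x":0.4,"y":0,"z":0,"spin":0,"jaw":1},{"x":0.5,"y":0,"z":0,"spin":0,"jaw":1},{"x":0.6,"y":0,"z":0,"spin":0,"jaw":1}]'; done
```

```text
clock: 15.02
ee_pos: [0.5152, 0.1644, 0.1025]
tool_rot: [-90.0, 0.2, 0.9]
force: [-6.8, -1.0, 5.4]
grip_width: 0.299
```

```bash
python3 -m creep '[{"x":0.1,"y":0,"z":0,"spin":0,"jaw":1},{"x":0.2,"y":0,"z":0,"spin":0,"jaw":1},{"x":0.3,"y":0,"z":0,"spin":0,"jaw":1},{"x":0.4,"y":0,"z":0,"spin":0,"jaw":1},{"x":0.4,"y":0,"z":0,"spin":0,"jaw":1}]'
```

```text
clock: 15.65
ee_pos: [0.5195, 0.1645, 0.1025]
tool_rot: [-90.0, 0.1, 0.9]
force: [-6.0, -0.2, 3.6]
grip_width: 0.299
```

```bash
python3 -m creep '[{"x":0.1,"y":0,"z":0,"spin":0,"jaw":1},{"x":0.2,"y":0,"z":0,"spin":0,"jaw":1},{"x":0.3,"y":0,"z":0,"spin":0,"jaw":1},{"x":0.4,"y":0,"z":0,"spin":0,"jaw":1},{"x":0.4,"y":0,"z":0,"spin":0,"jaw":1}]'
```

```text
clock: 16.27
ee_pos: [0.5238, 0.1645, 0.1025]
tool_rot: [-90.0, 0.1, 0.9]
force: [-5.4, -0.4, 3.9]
grip_width: 0.3
```

```bash
python3 -m creep '[{"x":0.1,"y":0,"z":0,"spin":0,"jaw":1},{"x":0.2,"y":0,"z":0,"spin":0,"jaw":1},{"x":0.3,"y":0,"z":0,"spin":0,"jaw":1},{"x":0.4,"y":0,"z":0,"spin":0,"jaw":1},{"x":0.4,"y":0,"z":0,"spin":0,"jaw":1}]'
```

```text
clock: 16.9
ee_pos: [0.5282, 0.1645, 0.1026]
tool_rot: [-90.0, 0.0, 0.9]
force: [-4.8, 0.1, 3.3]
grip_width: 0.3
```

```bash
python3 -m creep '[{"x":0.1,"y":0,"z":0,"spin":0,"jaw":1},{"x":0.2,"y":0,"z":0,"spin":0,"jaw":1},{"x":0.3,"y":0,"z":0,"spin":0,"jaw":1},{"x":0.4,"y":0,"z":0,"spin":0,"jaw":1},{"x":0.4,"y":0,"z":0,"spin":0,"jaw":1}]'
```

```text
clock: 17.52
ee_pos: [0.5324, 0.1645, 0.1026]
tool_rot: [-90.0, 0.0, 0.9]
force: [-3.8, 0.2, 3.7]
grip_width: 0.298
```

```bash
python3 -m creep '[{"x":0.1,"y":0,"z":0,"spin":0,"jaw":1},{"x":0.2,"y":0,"z":0,"spin":0,"jaw":1},{"x":0.3,"y":0,"z":0,"spin":0,"jaw":1},{"x":0.4,"y":0,"z":0,"spin":0,"jaw":1},{"x":0.4,"y":0,"z":0,"spin":0,"jaw":1}]'
```

```text
clock: 18.15
ee_pos: [0.5369, 0.1646, 0.1027]
tool_rot: [-90.0, -0.0, 0.9]
force: [-2.0, 1.0, 0.8]
grip_width: 0.3
```

```bash
python3 -m creep '[{"x":0.1,"y":0,"z":0,"spin":0,"jaw":1},{"x":0.2,"y":0,"z":0,"spin":0,"jaw":1},{"x":0.3,"y":0,"z":0,"spin":0,"jaw":1},{"x":0.4,"y":0,"z":0,"spin":0,"jaw":1},{"x":0.4,"y":0,"z":0,"spin":0,"jaw":1}]'
```

```text
clock: 18.77
ee_pos: [0.5407, 0.1646, 0.1025]
tool_rot: [-90.0, -0.0, 0.9]
force: [0.3, -0.6, -2.5]
grip_width: 0.297
```

The floor contact has gone (-2.5 N is the probe's own weight), so the tip is probably over the well. Probing downwards.

```bash
python3 -m creep '[{"x":0,"y":0.1,"z":0,"spin":0,"jaw":1},{"x":0,"y":0.1,"z":0,"spin":0,"jaw":1},{"x":0,"y":0.1,"z":0,"spin":0,"jaw":1},{"x":0,"y":0.1,"z":0,"spin":0,"jaw":1},{"x":0,"y":0.1,"z":0,"spin":0,"jaw":1}]'
```

```text
clock: 19.4
ee_pos: [0.5406, 0.1647, 0.1018]
tool_rot: [-90.0, -0.0, 0.9]
force: [0.1, 0.3, 0.6]
grip_width: 0.299
```

```bash
python3 -m creep '[{"x":0,"y":0.1,"z":0,"spin":0,"jaw":1},{"x":0,"y":0.1,"z":0,"spin":0,"jaw":1},{"x":0,"y":0.1,"z":0,"spin":0,"jaw":1},{"x":0,"y":0.1,"z":0,"spin":0,"jaw":1},{"x":0,"y":0.1,"z":0,"spin":0,"jaw":1}]'; python3 - <<'E'
from h import *
im,d=ctrl.get_image("side")
cv2.imwrite("pics/s11.png",cv2.resize(im[130:230,235:335],None,fx=6,fy=6,interpolation=cv2.INTER_CUBIC))
E
```

```text
clock: 20.02
ee_pos: [0.5408, 0.1647, 0.1015]
tool_rot: [-90.0, -0.0, 0.9]
force: [-1.6, -0.2, 4.7]
grip_width: 0.299
```

View pics/s11.png

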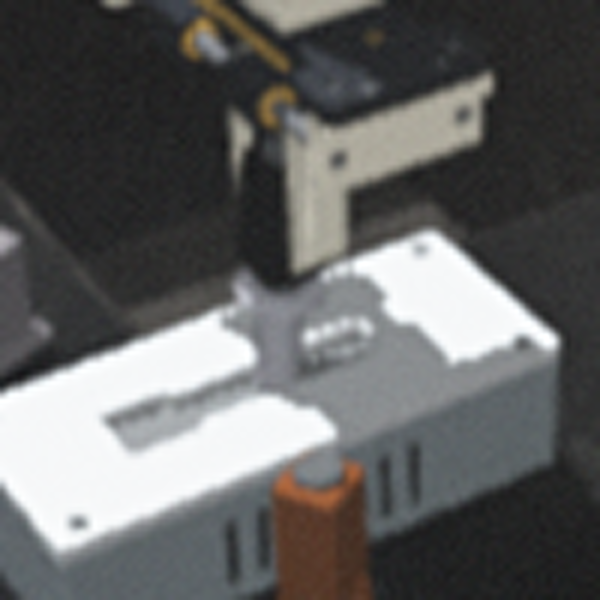

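The tip still presses on something solid (7.5 N, 1 mm lower), so it isn't in the well yet: either the preload faded or the tip is at the well's edge. I'll slide on in short steps with this preload.

```bash
python3 -m creep '[{"x":0.05,"y":0,"z":0,"spin":0,"jaw":1},{"x":0.1,"y":0,"z":0,"spin":0,"jaw":1},{"x":0.15,"y":0,"z":0,"spin":0,"jaw":1},{"x":0.2,"y":0,"z":0,"spin":0,"jaw":1},{"x":0.2,"y":0,"z":0,"spin":0,"jaw":1}]'
```

```text
clock: 20.7
ee_pos: [0.5425, 0.1648, 0.1005]
tool_rot: [-90.0, -0.0, 0.9]
force: [0.4, 0.3, 2.0]
grip_width: 0.299
```

```bash
python3 -m creep '[{"x":0.05,"y":0,"z":0,"spin":0,"jaw":1},{"x":0.1,"y":0,"z":0,"spin":0,"jaw":1},{"x":0.15,"y":0,"z":0,"spin":0,"jaw":1},{"x":0.2,"y":0,"z":0,"spin":0,"jaw":1},{"x":0.2,"y":0,"z":0,"spin":0,"jaw":1}]'
```

```text
clock: 21.32
ee_pos: [0.5441, 0.1646, 0.1001]
tool_rot: [-90.0, 0.1, 0.9]
force: [0.5, 0.1, -1.7]
grip_width: 0.298
```

The contact height falls as x grows, so the tip is rolling over the near edge of the well. Go further and press.

```bash
python3 -m creep '[{"x":0.1,"y":0.05,"z":0,"spin":0,"jaw":1},{"x":0.2,"y":0.1,"z":0,"spin":0,"jaw":1},{"x":0.2,"y":0.15,"z":0,"spin":0,"jaw":1},{"x":0.2,"y":0.2,"z":0,"spin":0,"jaw":1},{"x":0.2,"y":0.2,"z":0,"spin":0,"jaw":1}]'
```

```text
clock: 21.95
ee_pos: [0.5465, 0.1647, 0.0986]
tool_rot: [-90.0, -0.0, 0.9]
force: [0.5, 0.7, -2.1]
grip_width: 0.297
```

```bash
python3 -m creep '[{"x":0.05,"y":0.1,"z":0,"spin":0,"jaw":1},{"x":0.1,"y":0.2,"z":0,"spin":0,"jaw":1},{"x":0.1,"y":0.3,"z":0,"spin":0,"jaw":1},{"x":0.1,"y":0.3,"z":0,"spin":0,"jaw":1},{"x":0.1,"y":0.3,"z":0,"spin":0,"jaw":1}]'
```

```text
clock: 22.58
ee_pos: [0.5474, 0.1648, 0.0956]
tool_rot: [-90.0, 0.0, 0.9]
force: [-0.6, 0.7, -1.9]
grip_width: 0.298
```

```bash
python3 -m creep '[{"x":0,"y":0.1,"z":0,"spin":0,"jaw":1},{"x":0,"y":0.2,"z":0,"spin":0,"jaw":1},{"x":0,"y":0.3,"z":0,"spin":0,"jaw":1},{"x":0,"y":0.4,"z":0,"spin":0,"jaw":1},{"x":0,"y":0.5,"z":0,"spin":0,"jaw":1}]'
```

```text
clock: 23.2
ee_pos: [0.5476, 0.1648, 0.0907]
tool_rot: [-90.0, -0.0, 0.9]
force: [-0.4, -0.2, -1.5]
grip_width: 0.304
```

```bash
python3 -m creep '[{"x":0,"y":0.2,"z":0,"spin":0,"jaw":1},{"x":0,"y":0.4,"z":0,"spin":0,"jaw":1},{"x":0,"y":0.6,"z":0,"spin":0,"jaw":1},{"x":0,"y":0.8,"z":0,"spin":0,"jaw":1},{"x":0,"y":1,"z":0,"spin":0,"jaw":1}]'
```

```text
clock: 23.82
ee_pos: [0.5476, 0.1648, 0.0806]
tool_rot: [-90.0, -0.0, 0.9]
force: [0.6, 0.8, -1.0]
grip_width: 0.301
```

```bash
python3 -m creep '[{"x":0,"y":0.2,"z":0,"spin":0,"jaw":1},{"x":0,"y":0.4,"z":0,"spin":0,"jaw":1},{"x":0,"y":0.6,"z":0,"spin":0,"jaw":1},{"x":0,"y":0.8,"z":0,"spin":0,"jaw":1},{"x":0,"y":1,"z":0,"spin":0,"jaw":1}]'
```

```text
clock: 24.45
ee_pos: [0.5475, 0.1648, 0.0705]
tool_rot: [-90.0, -0.0, 0.9]
force: [0.9, 0.1, -1.5]
grip_width: 0.3
```

Sliding freely down the well. The last centimetre I'll take carefully.

```bash
python3 -m creep '[{"x":0,"y":0.2,"z":0,"spin":0,"jaw":1},{"x":0,"y":0.4,"z":0,"spin":0,"jaw":1},{"x":0,"y":0.5,"z":0,"spin":0,"jaw":1},{"x":0,"y":0.6,"z":0,"spin":0,"jaw":1},{"x":0,"y":0.7,"z":0,"spin":0,"jaw":1}]'
```

```text
clock: 25.08
ee_pos: [0.5475, 0.1648, 0.0637]
tool_rot: [-90.0, -0.0, 0.9]
force: [1.7, 0.3, -1.1]
grip_width: 0.3
```

```bash
python3 -m creep '[{"x":0,"y":0.1,"z":0,"spin":0,"jaw":1},{"x":0,"y":0.15,"z":0,"spin":0,"jaw":1},{"x":0,"y":0.2,"z":0,"spin":0,"jaw":1},{"x":0,"y":0.2,"z":0,"spin":0,"jaw":1},{"x":0,"y":0.2,"z":0,"spin":0,"jaw":1}]'; python3 - <<'E'
from h import *
im,d=ctrl.get_image("side")
cv2.imwrite("pics/s12.png",cv2.resize(im[130:230,235:335],None,fx=6,fy=6,interpolation=cv2.INTER_CUBIC))
E
```

```text
clock: 25.7
ee_pos: [0.5476, 0.1649, 0.0621]
tool_rot: [-90.0, -0.0, 0.9]
force: [-2.1, 0.4, 4.5]
grip_width: 0.3
```

View pics/s12.png

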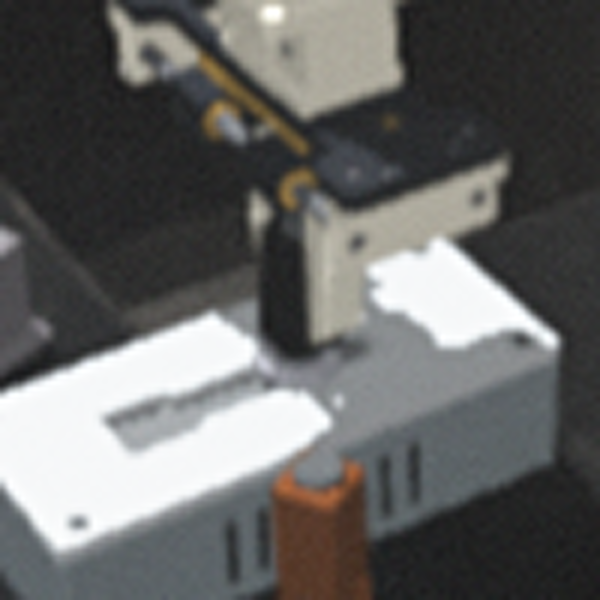

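Contact came at the expected depth (0.062), and the picture shows the collar down on the cover. Release and retreat straight up.

```bash
python3 -m creep '[{"x":0,"y":0,"z":0,"spin":0,"jaw":-0.2},{"x":0,"y":0,"z":0,"spin":0,"jaw":-0.2},{"x":0,"y":0,"z":0,"spin":0,"jaw":-0.2},{"x":0,"y":0,"z":0,"spin":0,"jaw":-0.2},{"x":0,"y":0,"z":0,"spin":0,"jaw":-0.2}]' && python3 -m creep '[{"x":0,"y":-1.5,"z":0,"spin":0,"jaw":-0.2},{"x":0,"y":-3.5,"z":0,"spin":0,"jaw":-0.2},{"x":0,"y":-6,"z":0,"spin":0,"jaw":-0.2},{"x":0,"y":-9,"z":0,"spin":0,"jaw":-0.2},{"x":0,"y":-12,"z":0,"spin":0,"jaw":-0.2}]' && python3 -m creep '[{"x":-3,"y":0,"z":2,"spin":0,"jaw":-0.2},{"x":-6,"y":0,"z":5,"spin":0,"jaw":-0.2},{"x":-9,"y":0,"z":9,"spin":0,"jaw":-0.2},{"x":-12,"y":0,"z":13,"spin":0,"jaw":-0.2},{"x":-12,"y":0,"z":16,"spin":0,"jaw":-0.2}]'
python3 - <<'E'
from h import *
im,d=ctrl.get_image("side"); im2,_=ctrl.get_image("top"); np.save("pics/dF.npy",d); cv2.imwrite("pics/sF.png",im)
cv2.imwrite("pics/s13.png",np.hstack([cv2.resize(im[100:240,210:350],None,fx=3,fy=3,interpolation=cv2.INTER_CUBIC),cv2.resize(im2[130:270,220:340],None,fx=3,fy=3,interpolation=cv2.INTER_CUBIC)]))
for u,v in [(285,166),(285,168),(284,170)]: 
    o,dr=ray("side",(u,v)); print((o+dr*d[v,u])[0],im[v,u])
print("expected cap px at home",proj("side",[.5475,.165,.146]), ctrl.state()["force"])
E
```

```text
clock: 26.38
ee_pos: [0.5474, 0.1647, 0.0616]
tool_rot: [-90.0, 0.0, 0.9]
force: [-0.6, 0.4, -0.8]
grip_width: 0.598
clock: 27.0
ee_pos: [0.548, 0.1649, 0.1847]
tool_rot: [-90.0, -0.1, 0.9]
force: [-0.6, 0.4, 0.3]
grip_width: 0.599
clock: 27.62
ee_pos: [0.4237, 0.3248, 0.1842]
tool_rot: [-89.9, -0.1, 1.0]
force: [0.7, -0.4, 0.0]
grip_width: 0.596
[0.54516142 0.16107582 0.14890157] [68 66 62]
[0.54127365 0.15443204 0.14833051] [74 74 71]
[0.53769962 0.15343907 0.14432335] [42 43 41]
expected cap px at home [[285.06560015 165.90609628]] [ 0.38821233 -0.28619173  0.68190931]
```

View pics/s13.png

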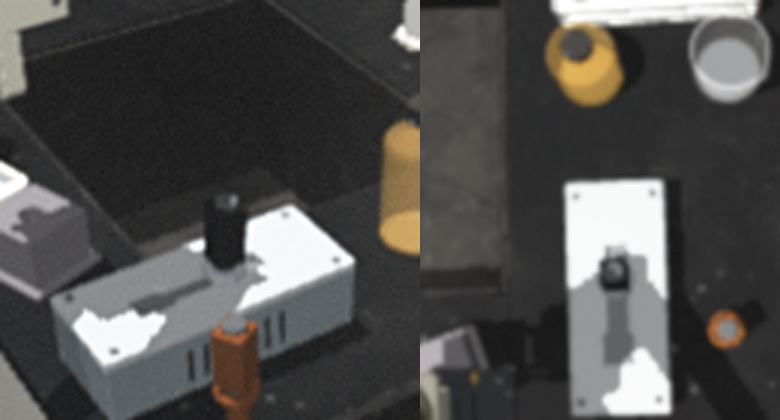

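The probe stands upright, with its cap at side px (285,167) against (285,166) expected when seated. The amber bottle and beaker are upright and the robot is clear. Handing in.

```bash
python3 - <<'E'
from bench import ctrl
print(ctrl.close_job())
E
```

```text
the job is handed in; nothing more can be done
None
```

The probe is standing in the hidden well, upright with its collar on the cover. I let go of it and handed the job in at about 27.7 s.

**What I did:**
- I drew the probe straight up out of its stand and set its tip on the entry pocket floor. Contact came at z≈0.066, as expected.
- I slid it along the slot under about 7 N without lifting it, and it dropped into the well about 79 mm from the entry (x≈0.5475).
- I lowered it until it stopped about 41 mm below the floor contact (42 mm stated), then opened the jaws and moved the arm clear.

**Last checks:**
- **Probe:** in the final side picture the cap was within about 1 px of where it should be when seated. The depth reading put the cap at z≈0.148, against 0.146 expected.
- **Bystanders:** the amber bottle and beaker were upright where they had been, and I never touched the brown look-alike.
- **Forces:** no reading went above about 7 N.

**What disagreed:**
- **Fingertips:** they sat about 35 mm higher than the state's TCP height, in two depth views. I went by the cameras for the grasp.
- **First drop signal:** the tip seemed to reach the well at x≈0.541, but it was only on the near edge. I slid about 7 mm further before it went in.

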